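Swing the keeper arms over the board

ROBOT

A 6-joint arm with a two-finger parallel gripper is mounted at the origin on the work surface; the furniture and walls round the work are solid. World frame = base frame: x ahead of the robot, y to its left, z up, the work surface at z = 0. Lengths are in m, angles in rad, forces in N, time in s.
With the tool pointing down it reaches from about 0.25 to 0.725 m from the base axis. Payload 4 kg.
Tool frame: the origin (TCP) lies on the centre line of the jaws, within the pads' length; the fingertips stand 17 mm ahead of it and the grasp point (between the pads) lies 2 mm behind it; z points along the fingers, y is the line along which they close (so a half turn about z gives the same grasp; the last joint's range is limited). The gripper opens to 85 mm and grips with 20 to 120 N. Pads are 22 mm wide; open, the fingers measure 114 mm over their backs; the gripper's body (76 mm by 85 mm) begins 54 mm behind the grasp point. The pads swing forward as they close: fully open they stand 13 mm farther back than shut.
Start: joints at [-1.108, 0.241, 0.005, 1.335, 0, 1.571], TCP at [0.223, -0.447, 0.218] pointing down, gripper open.
Joint ranges: [-2.72, 2.72], [-1.05, 1.87], [-1.09, 1.28], [-1.99, 2.15], [-1.42, 1.44], [-3.14, 3.14]. Speed limits (rad/s): [2.79, 2.79, 3.14, 3.14, 3.14, 3.14].

INTERFACE

Orientations are given as a unit quaternion [x, y, z, w].
In Python, from workcell import get_obs, imaging, order gives the robot as it stands.
- The arm moves only by the tool apply_moves, never from a script. Its argument "targets" is a list that holds one entry, the list of rows, each a list of 5 numbers: the shift along the world's x, y, z in units of 40 mm (1.0 is 40 mm), then the turn about the world's z in degrees, then the gripper command: -1 is shut, 1 is fully open, values between are in proportion. In form: [[[dx, dy, dz, turn, fingers], ...]]. A call has 1 to 8 rows; each row shifts and turns the commanded pose from where the row before left it; what a row does not reach is not made up. A row lasts 1/12 s, in which the tool goes at most 41.7 mm and 7.16 degrees, less where a joint would pass 70% of its speed; a pose out of reach is approached as far as the arm can. A call is refused whole if a number of a shift passes 1 or a number of a turn 7.16, either way. A call with a gripper value outside its range is refused whole. The fingers move at their own pace and stop on an object; the grip force is fixed at half the most. Time passes only in rows, so rows that do not move let the fingers close. It gives the time, the measured TCP pose, the force, the opening and the grip force at its end, in the units of the state.
- get_obs(): the state, without advancing time (a new reading comes with each control period).
- imaging.camera(name): name is "scene" or "top" or "wrist"; returns (picture, depth): 400x640x3 uint8, blue, green, red; 400x640 float32, m along the optical axis (not along the pixel's ray), 0 where there is no reading.
- imaging.get_calibration(name): a dict with "camera_matrix" (3x3 intrinsics, pixels), "eye" and "rotation" of the camera in the world; the wrist camera has in their place "hand_eye" (4x4, takes a point from camera to tool coordinates, whose origin is the TCP and whose axes are the flange's). Camera axes: x right, y down, z forward; pixel columns grow to the right and rows downward; lengths in m; the calibration is good to about 2 mm. The wrist camera is an equidistant fisheye: a pixel r from the principal point sees the ray r / f radians off the axis. A picture is of the moment at which its call begins: read the wrist's pose just before it. get_calibration takes no time and is no camera call.
- order.job_done(): hands the job in; it is judged then, once.
The state is a dict: "clock": time; "joint_pos": joint angles; "joint_vel": joint speeds; "tau": joint torques, N m; "eef_pos": TCP position; "tool_rot": TCP orientation; "ft_force": force on the tool from outside, world axes, zero at the start; "ft_torque": the same for the moment, N m; "grip_width": finger opening in m; "grasp_force": force on a finger pad.
Only numpy, scipy, OpenCV 4.12 (cv2) and the standard library are available. Lean on these libraries where they do the work, as an engineer would, in place of code of your own. Each camera call takes 0.05 s, during which the arm holds its last target. There are 200 camera calls.

TASK

The circuit board lies loose in the holder on the bench. With a fingertip, push the holder's two swivelling keeper arms round, either way, until each lies over the board's edge and points straight across it at the other arm's pivot. Do not grasp or lift anything, leave the board lying in its holder and leave the other things where they are.

Things in the scene. Friction and masses are not known exactly. Their poses are not given: they have to be found in the camera images.
- holder: Board holder, screwed to the bench: an aluminium base bar 60 x 262 mm (x, y) and 11 mm high with two black rails and a pivot pillar near each end. Origin at the centre of its underside, y along the bar to the left, x away from the robot; pivots at y = +105 and -105 mm, x = 0. Its yaw is -0.3 to 0.
- latch_left (a joint): Left keeper arm (holder's +y end), hinged upright at latch_left_pivot. 0: points straight away from the board, along the holder's +y; grows counter-clockwise seen from above; +3.14 or -3.14: points across the board at the other pivot. Starts within -1.9 to 1.9; turns either way (stops at +-4.4), 1.5 N at 40 mm from the pivot; no spring or click, stays where left.
- latch_right (a joint): Right keeper arm (holder's -y end), hinged upright at latch_right_pivot. 0: points straight away from the board, along the holder's -y; grows counter-clockwise seen from above; +3.14 or -3.14: points across the board at the other pivot. Starts within -1.9 to 1.9; turns either way (stops at +-4.4), 1.5 N at 40 mm from the pivot; no spring or click, stays where left.
- latch_left_pivot (a point): Left keeper arm's pivot: point on the pivot axis, at the height of the arm's top (40.5 mm). 105 mm from the holder's origin; a screw head stands 10 mm above this point.
- latch_right_pivot (a point): Right keeper arm's pivot: point on the pivot axis, at the height of the arm's top (40.5 mm). 105 mm from the holder's origin; a screw head stands 10 mm above this point.
- latch_left_tip (a point): Left keeper arm: top of its rounded free end, 60 mm from the pivot axis. The arm is a dark steel bar 14 mm wide and 16 mm high, its underside 24.5 mm and its top 40.5 mm above the bench (underside 4.5 mm above the bare board, lower than the tall parts on the board); its hub, round the pivot, has a 12 mm radius.
- latch_right_tip (a point): Right keeper arm: top of its rounded free end, 60 mm from the pivot axis. The arm is a dark steel bar 14 mm wide and 16 mm high, its underside 24.5 mm and its top 40.5 mm above the bench (underside 4.5 mm above the bare board, lower than the tall parts on the board); its hub, round the pivot, has a 12 mm radius.
- board: Green circuit board 110 x 135 mm, loose in the holder with about 2 mm of play. Origin under its middle, 15 mm along the holder's +x from the holder's origin; its x (110 mm) runs along the holder's y, so its edges lie 50 mm from the pivots. Bare board 20 mm above the bench, parts on it up to 42 mm; the parts stand 5 mm or more inside the edges under the arms.
- spacer_a: Small hexagonal spacer, 10 mm across and 22 mm high, standing in front of the board; origin at its foot. Leave it.
- spacer_b: A second such spacer beside it. Leave it.
- tweezers: Tweezers, 121 mm long, 9 mm high, lying in front of the holder; origin under the middle. Leave it.
- tip_cleaner: Round black cup with brass wool, 64 mm across, 37 mm high, to the right; origin under its middle. Leave it.
- spool: Spool of wire, 62 mm across, 76 mm high, standing to the right; origin under its middle. Leave it.
- tray_nuts: Black tray with nuts, 64 x 90 x 24 mm, to the right and near; origin under its middle. Leave it.
- marker: Marker pen, 126 mm long, lying at the back left; origin under its middle. Leave it.
- driver: Grey screwdriver, 161 mm long, lying near on the left; origin under its middle. Leave it.
- flush_cutter: Cutter with black handles, 112 mm long, lying near the robot on the right; origin under its middle. Leave it.

How it is judged:
At the end, for the whole second after the job is handed in: Both keeper arms at rest and pointing across the board's edge at the other pivot within 0.25 rad (joint within 0.25 of +3.14 or -3.14); the board still lying in its holder, within 8 mm of where it was, and every other thing within 30 mm of where it stood ((value of joint latch_left between 2.89 and 3.39 rad or value of joint latch_left between -3.39 and -2.89 rad) and (value of joint latch_right between 2.89 and 3.39 rad or value of joint latch_right between -3.39 and -2.89 rad) and velocity of joint latch_left between -0.05 and 0.05 rad/s and velocity of joint latch_right between -0.05 and 0.05 rad/s and distance of board from where it was at the start of the episode below 0.008 m and linear speed of board below 0.02 m/s and distance of each of spacer_a, spacer_b, tweezers, tip_cleaner, spool, tray_nuts, marker, driver, flush_cutter from where it was at the start of the episode below 0.03 m); the robot touches nothing.
It fails at once if the board is lifted or shoved out of its holder (distance of board from where it was at the start of the episode above 0.012 m or angle between board's own z axis and vertical above 0.15 rad).
It fails at once if another thing is moved, lifted or knocked away (distance of any of spacer_a, spacer_b, tweezers, tip_cleaner, spool, tray_nuts, marker, driver, flush_cutter from where it was at the start of the episode above 0.03 m).
It also fails if it takes over 58 s, if anything falls off the work surface, if the arm or the gripper's body presses on something with over 40 N, if the wrist force passes 120 N, or if a joint passes its speed limit or range.

## Working session

There is one attempt and no reset: what is moved stays moved. The work goes in short steps, Python scripts to look and compute and a tool call to move; the robot and the scene stay as the last step left them, time stands still between calls to the robot, and variables do not carry over. Pictures are saved under pics/ and viewed, at most 10 in all, crops included, and the job is handed in when it is done.

Besides the shell and the picture viewer there is one more tool, called after "Emit:" as name(argument=value, ...), one argument or row to a line, values as JSON. apply_moves: Moves the arm, as the interface text tells. Its arguments: {"type":"object","properties":{"targets":{"type":"array","items":{"type":"array","items":{"type":"array","items":{"type":"number"}}}}},"required":["targets"]}

```bash
mkdir -p pics; python3 - <<'E'
from workcell import get_obs, imaging
import cv2,numpy as np
for n in("top","scene"):
    p,d=imaging.camera(n); cv2.imwrite(f"pics/{n}0.png",p); np.save(f"pics/{n}0d.npy",d)
    c=imaging.get_calibration(n); print(n,{k:np.round(v,4).tolist() if not isinstance(v,str) else v for k,v in c.items()})
o=get_obs();print(o['clock'],o['eef_pos'],o['tool_rot'],o['grip_width'])
E
```

```text
top {'camera_matrix': [[500.0883, 0.0, 323.4751], [0.0, 500.0883, 204.8388], [0.0, 0.0, 1.0]], 'eye': [0.2389, 0.0542, 1.6785], 'rotation': [-0.7053, 0.7057, -0.0421, 0.0524]}
scene {'camera_matrix': [[400.8739, 0.0, 319.2472], [0.0, 400.8739, 203.4386], [0.0, 0.0, 1.0]], 'eye': [-0.2134, 0.8588, 0.6532], 'rotation': [-0.2852, 0.8149, -0.4715, 0.1796]}
0.1 [ 0.22297533 -0.44687249  0.2166903 ] [ 9.73344359e-01  2.29346586e-01 -2.12826466e-04 -9.25465635e-04] 0.08526012014286745
```

View pics/top0.png

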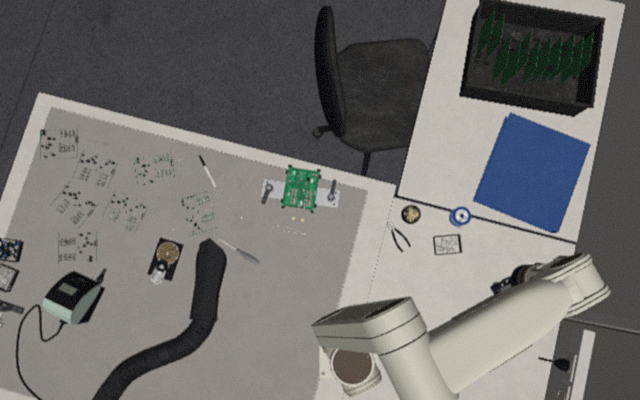

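View pics/scene0.png

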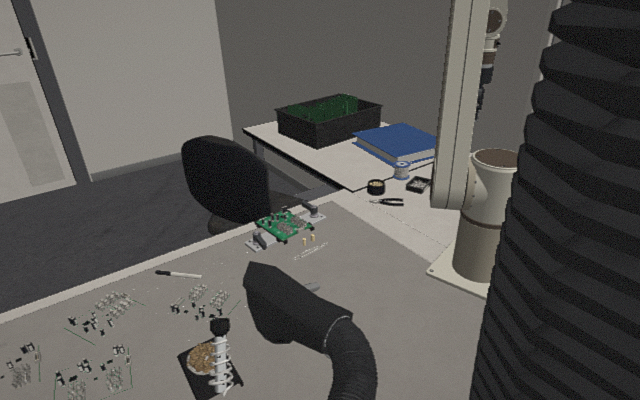

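The top view shows the holder near pixel (300,190). The left arm is around (265,193) and the right arm around (332,190). A black fume hose stands at (210,290). Next I'll enlarge the holder and convert pixels to positions.

```bash
cat > h.py <<'E'
import numpy as np,cv2
from scipy.spatial.transform import Rotation as R
from workcell import imaging,get_obs
def ray(n,u,v,z):
    c=imaging.get_calibration(n);K=np.array(c['camera_matrix']);r=np.array(c['rotation']);M=R.from_quat(r).as_matrix() if r.size==4 else r
    d=M@np.linalg.inv(K)@[u,v,1];e=np.array(c['eye']);return e+d*(z-e[2])/d[2]
def proj(n,p):
    c=imaging.get_calibration(n);K=np.array(c['camera_matrix']);M=R.from_quat(c['rotation']).as_matrix()
    q=K@(M.T@(np.array(p)-c['eye']));return q[:2]/q[2]
E
python3 - <<'E'
from h import *
p=cv2.imread('pics/top0.png');d=np.load('pics/top0d.npy')
c=cv2.resize(p[155:225,250:350],None,fx=8,fy=8,interpolation=cv2.INTER_CUBIC);cv2.imwrite('pics/crop.png',c)
print(ray('top',300,190,.03),ray('top',262,190,.01),ray('top',340,190,.01),ray('top',210,245,0),ray('top',210,245,.2))
hsv=cv2.cvtColor(p,cv2.COLOR_BGR2HSV);m=cv2.inRange(hsv,(45,90,40),(85,255,255));m[:, :270]=0;m[:,330:]=0;m[:150]=0;m[225:]=0
cs,_=cv2.findContours(m,0,2);k=max(cs,key=cv2.contourArea);r=cv2.minAreaRect(k);print(r);
for b in cv2.boxPoints(r):print(ray('top',*b,.02))
print(ray('top',*r[0],.02))
print("hose depth",d[245,210],d[300,205],d[190,300],d[190,240])
E
```

```text
[0.51066682 0.15684703 0.03      ] [0.51421222 0.28688158 0.01      ] [0.51370348 0.02283651 0.01      ] [0.32887584 0.46027165 0.        ] [0.31815323 0.4118894  0.2       ]
((300.4999694824219, 188.5), (32.55416488647461, 40.43784713745117), 9.7824068069458)
[0.45929287 0.22073364 0.02      ]
[0.59536596 0.19904589 0.02      ]
[0.57602834 0.0903789  0.02      ]
[0.44048849 0.1131545  0.02      ]
[0.51742362 0.15582091 0.02      ]
hose depth 1.5509632 1.5276546 1.6834984 1.6992894
```

View pics/crop.png

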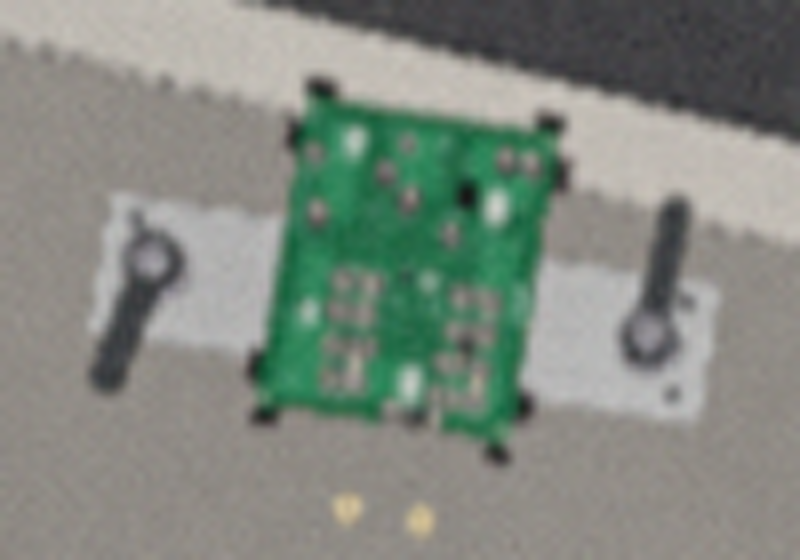

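The crop shows the left screw head at (156,260) with its arm tip at (105,385). The right head is at (650,333) with its tip at (676,200). The spacers are at (347,508) and (420,520). Both arms need roughly another 90–105° counter-clockwise.

```bash
cat >> h.py <<'E'
def full(c): return (c[0]+.5)/8-.5+250,(c[1]+.5)/8-.5+155
def wp(P,a,r=.035,gap=0):
    u=np.array([np.cos(a),np.sin(a)]);n=np.array([-u[1],u[0]])
    h=.011*abs(n@HX)+.0145*abs(n@HY);return P+r*u-(.007+h+gap)*n
E
python3 - <<'E'
import h;from h import *
PL=ray('top',*full((156,260)),.0505)[:2];PR=ray('top',*full((650,333)),.0505)[:2]
TL=ray('top',*full((107,379)),.0405)[:2];TR=ray('top',*full((676,205)),.0405)[:2]
D=PL-PR;print('pivots',PL,PR,'dist',np.linalg.norm(D),'mid',(PL+PR)/2)
h.HY=D/np.linalg.norm(D);h.HX=np.array([h.HY[1],-h.HY[0]]);yaw=np.arctan2(h.HX[1],h.HX[0]);print('yaw',yaw)
np.save('P.npy',np.array([PL,PR]))
for nm,P,T,z in(('L',PL,TL,yaw+np.pi/2),('R',PR,TR,yaw-np.pi/2)):
    v=T-P;a=np.arctan2(v[1],v[0]);q=(a-z+np.pi)%(2*np.pi)-np.pi;print(nm,'len',np.linalg.norm(v),'q',q)
    print(' pre',wp(P,z+q,gap=.02))
    for t in np.append(np.arange(q,3.14,.25),3.14):print(' ',round(t,2),np.round(wp(P,z+t)*1000,1))
o=get_obs();x=R.from_quat(o['tool_rot']).as_matrix()[:,0];print('toolx deg',np.degrees(np.arctan2(x[1],x[0])))
E
```

```text
pivots [0.5173231 0.2580051] [0.48645604 0.05391356] dist 0.20641252580775787 mid [0.50188957 0.15595933]
yaw -0.15010364722566513
L len 0.052533030872515395 q 1.313099363119827
 pre [0.50257371 0.31211657]
  1.31 [494.6 293.8]
  1.56 [486.1 284.8]
  1.81 [480.3 278.4]
  2.06 [476.  269.8]
  2.31 [474.3 259.3]
  2.56 [476. 248.]
  2.81 [481.6 237.1]
  3.06 [490.8 228.2]
  3.14 [494.2 226.1]
R len 0.05638827454950298 q 1.5265390796923501
 pre [0.51269049 0.00597149]
  1.53 [516.6  25.6]
  1.78 [522.7  32.5]
  2.03 [527.3  40.7]
  2.28 [529.5  51. ]
  2.53 [528.3  62.3]
  2.78 [523.2  73.3]
  3.03 [514.5  82.6]
  3.14 [509.6  85.8]
toolx deg 26.517222860638803
```

Emit:
apply_moves(
  targets=[
    [[0.45, 0.7, 0, -5, -1], [0.45, 0.7, 0, -5, -1], [0.45, 0.7, 0, -5, -1], [0.45, 0.7, 0, -5, -1], [0.45, 0.7, 0, -5, -1], [0.45, 0.7, 0, -5, -1], [0.45, 0.7, 0, -5, -1], [0.45, 0.7, 0, 0, -1]],
  ],
)

```text
clock: 0.77
eef_pos: [0.3675, -0.2218, 0.2172]
tool_rot: [0.997, -0.076, -0.0, -0.0]
ft_force: [0.8, -0.2, -0.1]
grip_width: 0.0
grasp_force: 0.0
```

Emit:
apply_moves(
  targets=[
    [[0.45, 0.7, 0, 0, -1], [0.45, 0.7, 0, 0, -1], [0.45, 0.7, 0, 0, -1], [0.45, 0.7, 0, 0, -1], [0.45, 0.7, 0, 0, -1], [0.45, 0.6, 0, 0, -1], [0.45, 0.5, 0, 0, -1], [0, 0, 0, 0, -1]],
  ],
)

```text
clock: 1.43
eef_pos: [0.4932, -0.0548, 0.2168]
tool_rot: [0.998, -0.06, 0.001, -0.008]
ft_force: [0.7, 0.1, -0.3]
grip_width: 0.0001
grasp_force: 0.0
```

Emit:
apply_moves(
  targets=[
    [[0, 0, 0, 0, -1], [0.25, 0.6, 0, -1, -1], [0.25, 0.6, 0, -0.7, -1], [0, 0, 0, 0, -1], [0, 0, -0.6, 0, -1], [0, 0, -0.6, 0, -1], [0, 0, -0.6, 0, -1], [0, 0, 0, 0, -1]],
  ],
)

```text
clock: 2.1
eef_pos: [0.5035, -0.0415, 0.1411]
tool_rot: [0.998, -0.053, -0.004, -0.021]
ft_force: [-0.6, 0.6, 0.1]
grip_width: -0.0002
grasp_force: 0.0
```

Emit:
apply_moves(
  targets=[
    [[0, 0, 0, 0, -1], [0, 0, 0, 0, -1], [0, 0, 0, 0, -1]],
  ],
)

```text
clock: 2.35
eef_pos: [0.5085, -0.0417, 0.1474]
tool_rot: [0.998, -0.053, 0.003, -0.02]
ft_force: [-0.1, -0.4, 0.2]
grip_width: -0.0001
grasp_force: 0.0
```

```bash
python3 - <<'E'
from workcell import get_obs
o=get_obs()
for k in('clock','joint_pos','joint_vel','tau','eef_pos','tool_rot','ft_force'):print(k,o[k].round(3) if hasattr(o[k],'round') else o[k])
E
```

```text
clock 2.35
joint_pos [-0.107  0.3   -0.103  1.165  0.041  3.141]
joint_vel [ 0.002 -0.003 -0.001 -0.004 -0.001  0.001]
tau [-2.2000e-02 -3.8268e+01  2.3584e+01  2.8000e-02  1.3000e-01  0.0000e+00]
eef_pos [ 0.509 -0.042  0.147]
tool_rot [ 0.998 -0.053  0.003 -0.02 ]
ft_force [-0.058 -0.368  0.178]
```

Emit:
apply_moves(
  targets=[
    [[0, 0.5, 0, 0, -1], [0, 0.5, 0, 0, -1], [0, 0, 0, 0, -1], [0, 0, 0, 0, -1], [0, 0, 0, 0, -1]],
  ],
)

```text
clock: 2.77
eef_pos: [0.5056, -0.0211, 0.1458]
tool_rot: [0.999, -0.038, 0.001, -0.028]
ft_force: [0.5, 1.2, 0.2]
grip_width: -0.0002
grasp_force: 0.0
```

```bash
python3 - <<'E'
from workcell import get_obs
o=get_obs()
for k in('clock','joint_pos','joint_vel','tau','eef_pos','tool_rot','ft_force'):print(k,o[k].round(3) if hasattr(o[k],'round') else o[k])
E
```

```text
clock 2.7667
joint_pos [-0.077  0.295 -0.115  1.161  0.057  3.141]
joint_vel [-0.006  0.005 -0.     0.     0.001 -0.001]
tau [ 1.3600e-01 -3.8613e+01  2.3947e+01  1.0000e-02  1.9500e-01 -0.0000e+00]
eef_pos [ 0.506 -0.021  0.146]
tool_rot [ 0.999 -0.038  0.001 -0.028]
ft_force [0.482 1.219 0.247]
```

Joint 6 is at its limit, so I'll turn the tool the other way by a quarter turn.

Emit:
apply_moves(
  targets=[
    [[0, 0, 0, 7, -1], [0, 0, 0, 7, -1], [0, 0, 0, 7, -1], [0, 0, 0, 7, -1], [0, 0, 0, 7, -1], [0, 0, 0, 7, -1], [0, 0, 0, 7, -1], [0, 0, 0, 7, -1]],
  ],
)

```text
clock: 3.43
eef_pos: [0.5055, -0.0216, 0.1455]
tool_rot: [0.899, 0.438, -0.013, -0.026]
ft_force: [0.9, -0.2, -0.5]
grip_width: 0.0001
grasp_force: 0.0
```

Emit:
apply_moves(
  targets=[
    [[0, 0, 0, 7, -1], [0, 0, 0, 7, -1], [0, 0, 0, 7, -1], [0, 0, 0, 7, -1], [0, 0, 0, 0, -1], [0, 0, 0, 0, -1], [0, 0, 0, 0, -1]],
  ],
)

```text
clock: 4.02
eef_pos: [0.5055, -0.0215, 0.1455]
tool_rot: [0.769, 0.639, -0.018, -0.022]
ft_force: [-0.3, -0.3, -0.3]
grip_width: 0.0003
grasp_force: 0.0
```

```bash
sed -i 's/.011\*abs(n@HX)+.0145\*abs(n@HY)/.0145*abs(n@HX)+.011*abs(n@HY)/' h.py
python3 - <<'E'
import h;from h import *
o=get_obs();x=R.from_quat(o['tool_rot']).as_matrix()[:,0];print(o['eef_pos'],o['tool_rot'].round(3),'toolx deg',np.degrees(np.arctan2(x[1],x[0])),o['joint_pos'].round(2))
PL,PR=np.load('P.npy');D=PL-PR
h.HY=D/np.linalg.norm(D);h.HX=np.array([h.HY[1],-h.HY[0]]);yaw=-.15
PL=PL+.0018*h.HY;PR=PR-.0018*h.HY
for P,q,z in(PL,1.313,yaw+np.pi/2),(PR,1.527,yaw-np.pi/2):
    print(' pre',wp(P,z+q,gap=.02))
    for t in np.append(np.arange(q,3.14,.25),3.14):print(' ',round(t,2),np.round(wp(P,z+t)*1000,1))
E
```

```text
[ 0.5054916  -0.02146535  0.14553776] [ 0.769  0.639 -0.018 -0.022] toolx deg 79.43050559803113 [-0.05  0.34 -0.05  1.24  0.01  1.71]
 pre [0.50185417 0.31160817]
  1.31 [493.9 293.2]
  1.56 [485.9 283.2]
  1.81 [480.8 277.6]
  2.06 [476.7 270.2]
  2.31 [474.6 260.9]
  2.56 [475.5 250.4]
  2.81 [479.9 239.9]
  3.06 [487.9 230.8]
  3.14 [491.  228.4]
 pre [0.51309347 0.00749348]
  1.53 [516.9  27.1]
  1.78 [522.3  33.4]
  2.03 [526.6  40.5]
  2.28 [529.   49.6]
  2.53 [528.6  60. ]
  2.78 [524.7  70.6]
  3.03 [517.2  80. ]
  3.14 [512.7  83.5]
```

Emit:
apply_moves(
  targets=[
    [[0.19, 0.5, 0, 1, -1], [0, 0, -0.6, 1, -1], [0, 0, -0.6, 0, -1], [0, 0, -0.6, 0, -1], [0, 0, -0.4, 0, -1], [0, 0, -0.3, 0, -1], [0, 0, 0, 0, -1], [0, 0, 0, 0, -1]],
  ],
)

```text
clock: 4.68
eef_pos: [0.5125, -0.0015, 0.0451]
tool_rot: [0.757, 0.653, -0.02, -0.022]
ft_force: [0.8, 0.4, 0.8]
grip_width: 0.0
grasp_force: 0.0
```

```bash
python3 - <<'E'
from h import *
for n,s in(("top",(slice(140,240),slice(230,370))),("scene",(slice(180,280),slice(230,370)))):
    p,d=imaging.camera(n); cv2.imwrite(f"pics/{n}1.png",p)
    cv2.imwrite(f"pics/{n}1c.png",cv2.resize(p[s],None,fx=4,fy=4,interpolation=cv2.INTER_CUBIC))
a=cv2.imread('pics/top1c.png');b=cv2.imread('pics/scene1c.png');cv2.imwrite('pics/c1.png',cv2.resize(np.hstack([a,b]),(800,286)))
E
```

```text
(no output)
```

View pics/c1.png

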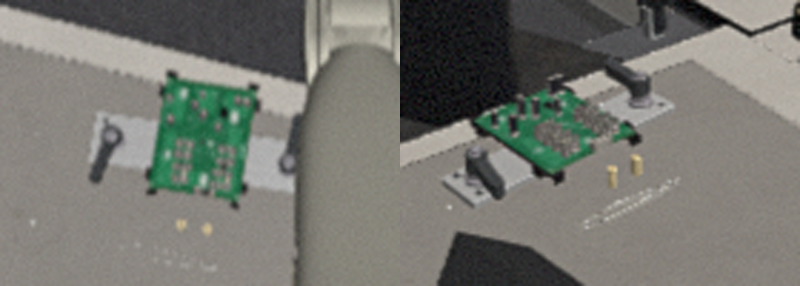

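The right arm is unmoved. In the scene half, something that looks like the gripper shows at (653,18), so I'll check that against the TCP's expected projection.

```bash
python3 - <<'E'
from h import *
o=get_obs();f=lambda q:(400+(q[0]-230)*400/140,(q[1]-180)*286/100)
for p in(o['eef_pos'],o['eef_pos']-[0,0,.017],[.513,0,.12],[.486,.052,.05],[.545,.04,.04]):print(np.round(p,3),np.round(f(proj('scene',p))))
p=cv2.imread('pics/scene1.png');cv2.imwrite('pics/s1.png',cv2.resize(p[80:260,200:440],None,fx=3.3,fy=3.3,interpolation=cv2.INTER_CUBIC))
E
```

```text
[ 0.514 -0.001  0.047] [653.  45.]
[ 0.514 -0.001  0.03 ] [654.  58.]
[0.513 0.    0.12 ] [651. -14.]
[0.486 0.052 0.05 ] [642.  69.]
[0.545 0.04  0.04 ] [608.  57.]
```

View pics/s1.png

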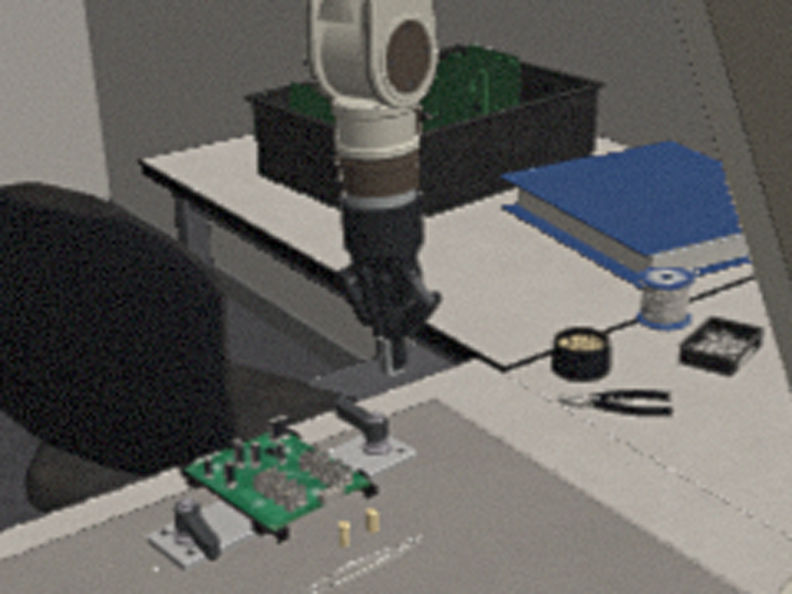

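The scene view disagrees with the top-view estimate: the fingertip at crop (392,373) is well above the arm at (375,430). I'll cross-check using depth from both cameras.

```bash
cat >> h.py <<'E'
def p3(n,u,v,d):
    c=imaging.get_calibration(n);K=np.array(c['camera_matrix']);M=R.from_quat(c['rotation']).as_matrix()
    return c['eye']+M@(np.linalg.inv(K)@[u,v,1])*d
E
python3 - <<'E'
from h import *
np.set_printoptions(precision=4,suppress=True)
dt=np.load('pics/top0d.npy');ds=np.load('pics/scene0d.npy')
med=lambda d,u,v:np.median(d[v-1:v+2,u-1:u+2])
for nm,u,v in(('board',300,188),('bench',240,200),('bench',300,240),('bench',120,260),('baseplate',430,200)):print('top',nm,p3('top',u,v,med(dt,u,v)))
for nm,u,v in(('board',284,225),('Rpiv',314,211),('Lpiv',256,234),('bench',330,255),('bench',230,290),('bench',340,215)):print('scene',nm,p3('scene',u,v,med(ds,u,v)))
for n in('top','scene'):
    c=imaging.get_calibration(n);print(n,c['camera_matrix'],c['eye'],c['rotation'])
p,d=imaging.camera('scene');print('tip now',p3('scene',318,192,med(d,318,192)),d[190:196,316:322])
E
```

```text
top board [0.5186 0.1573 0.0233]
top bench [0.4812 0.3622 0.0025]
top bench [0.3455 0.1575 0.0007]
top bench [0.2786 0.7605 0.0034]
top baseplate [ 0.4806 -0.2815 -0.0004]
scene board [0.4955 0.1784 0.0345]
scene Rpiv [0.479  0.0637 0.0332]
scene Lpiv [0.5147 0.2685 0.0435]
scene bench [0.3291 0.1767 0.0022]
scene bench [0.4337 0.4339 0.0025]
scene bench [ 0.4326 -0.0066  0.0021]
top [[500.0883   0.     323.4751]
 [  0.     500.0883 204.8388]
 [  0.       0.       1.    ]] [0.2389 0.0542 1.6785] [-0.7053  0.7057 -0.0421  0.0524]
scene [[400.8739   0.     319.2472]
 [  0.     400.8739 203.4386]
 [  0.       0.       1.    ]] [-0.2134  0.8588  0.6532] [-0.2852  0.8149 -0.4715  0.1796]
tip now [0.507  0.0092 0.0668] [[1.2615 1.2552 1.2613 1.2542 1.2526 1.2552]
 [1.2606 1.2539 1.2583 1.2536 1.258  1.2605]
 [1.2606 1.2584 1.2583 1.2601 1.2696 1.2689]
 [2.3313 2.3344 1.2664 1.2647 2.3387 2.3389]
 [2.3342 2.3369 2.3404 2.3256 2.3214 2.3311]
 [2.3081 2.313  2.3184 2.3268 2.3151 2.3224]]
```

```bash
python3 - <<'E'
from h import *
np.set_printoptions(precision=3,suppress=True)
o=get_obs();print(o['eef_pos'],o['clock'])
p,d=imaging.camera('scene')
for u in range(312,328):
    col=d[150:215,u];vs=[150+i for i in range(65) if 1.15<col[i]<1.3]
    if vs: v=[x for x in vs if x<204][-1];print(u,v,p3('scene',u,v,d[v,u]),p[v,u], [ '%d:%.2f'%(x,d[x,u]) for x in range(192,206,2)])
E
```

```text
[ 0.514 -0.001  0.047] 4.8333
312 179 [0.529 0.01  0.106] [42 41 39] ['192:2.36', '194:2.33', '196:2.31', '198:2.29', '200:1.36', '202:1.34', '204:1.33']
313 181 [0.525 0.011 0.101] [34 35 36] ['192:2.35', '194:2.32', '196:2.31', '198:2.28', '200:1.35', '202:1.35', '204:1.33']
314 188 [0.528 0.004 0.072] [65 65 66] ['192:2.35', '194:2.33', '196:2.31', '198:2.29', '200:1.35', '202:1.35', '204:1.32']
315 191 [0.517 0.012 0.068] [66 68 69] ['192:2.34', '194:2.32', '196:2.32', '198:2.28', '200:1.35', '202:1.34', '204:1.33']
316 192 [0.517 0.008 0.063] [71 72 71] ['192:1.27', '194:2.32', '196:2.31', '198:2.29', '200:1.35', '202:1.34', '204:1.33']
317 192 [0.509 0.011 0.067] [100 103 103] ['192:1.26', '194:2.31', '196:2.31', '198:2.28', '200:1.35', '202:1.34', '204:1.32']
318 193 [0.509 0.006 0.061] [118 118 118] ['192:1.26', '194:2.32', '196:2.30', '198:1.37', '200:1.35', '202:1.34', '204:1.33']
319 192 [0.508 0.003 0.064] [115 116 113] ['192:1.26', '194:2.32', '196:2.32', '198:1.36', '200:1.35', '202:1.34', '204:1.33']
320 192 [0.504 0.003 0.065] [127 128 129] ['192:1.26', '194:2.32', '1
[... 243 characters left out ...]
', '194:2.32', '196:2.30', '198:1.37', '200:1.35', '202:1.34', '204:1.32']
323 181 [0.485 0.01  0.112] [44 44 44] ['192:2.34', '194:2.33', '196:1.37', '198:1.36', '200:1.35', '202:1.34', '204:1.32']
324 181 [0.488 0.001 0.108] [34 34 34] ['192:2.34', '194:2.33', '196:1.37', '198:1.36', '200:1.35', '202:1.34', '204:1.33']
325 180 [ 0.486 -0.001  0.111] [48 42 45] ['192:2.35', '194:2.32', '196:1.37', '198:1.36', '200:1.35', '202:1.34', '204:1.32']
326 180 [ 0.483 -0.002  0.111] [21 21 18] ['192:2.35', '194:2.33', '196:1.38', '198:1.37', '200:1.35', '202:1.34', '204:1.32']
327 179 [ 0.481 -0.004  0.115] [9 3 6] ['192:2.35', '194:2.32', '196:1.38', '198:1.36', '200:1.35', '202:1.33', '204:1.32']
```

```bash
python3 - <<'E'
from h import *
np.set_printoptions(precision=3,suppress=True)
o=get_obs();p,d=imaging.camera('wrist');c=imaging.get_calibration('wrist');print({k:c[k] for k in c})
cv2.imwrite('pics/w1.png',p)
K=np.array(c['camera_matrix']);H=np.array(c['hand_eye']);v,u=np.mgrid[0:400,0:640]
x=(u-K[0,2])/K[0,0];y=(v-K[1,2])/K[1,1];r=np.hypot(x,y)+1e-9
X=np.stack([x/r*np.tan(r),y/r*np.tan(r),np.ones_like(r)],-1)*d[...,None]
T=X@H[:3,:3].T+H[:3,3];W=T@R.from_quat(o['tool_rot']).as_matrix().T+o['eef_pos']
np.save('pics/w1W.npy',W);np.save('pics/w1T.npy',T)
ok=(d>0)&(r<1.2)
hist,e=np.histogram(W[...,2][ok],np.arange(-.05,.2,.01));print(list(zip(e.round(2),hist)))
for a in range(20,400,40):print([tuple(W[a,b].round(3)) if ok[a,b] else 0 for b in range(40,640,80)])
E
```

```text
{'camera_matrix': array([[309.707,   0.   , 323.109],
       [  0.   , 309.707, 199.321],
       [  0.   ,   0.   ,   1.   ]]), 'hand_eye': array([[-0.001, -0.966, -0.259,  0.064],
       [ 1.   , -0.001, -0.   , -0.   ],
       [-0.   , -0.259,  0.966, -0.156],
       [ 0.   ,  0.   ,  0.   ,  1.   ]])}
[(np.float64(-0.05), np.int64(428)), (np.float64(-0.04), np.int64(495)), (np.float64(-0.03), np.int64(672)), (np.float64(-0.02), np.int64(1164)), (np.float64(-0.01), np.int64(22619)), (np.float64(0.0), np.int64(89251)), (np.float64(0.01), np.int64(13283)), (np.float64(0.02), np.int64(8850)), (np.float64(0.03), np.int64(3433)), (np.float64(0.04), np.int64(4319)), (np.float64(0.05), np.int64(745)), (np.float64(0.06), np.int64(566)), (np.float64(0.07), np.int64(521)), (np.float64(0.08), np.int64(610)), (np.float64(0.09), np.int64(755)), (np.float64(0.1), np.int64(1774)), (np.float64(0.11), np.int64(4678)), (np.float64(0.12), np.int64(3837)), (np.float64(0.13), np.int64(7278)), (np.float64(0.14), np.int64(9455)), (np.float64(0.15), np.int64(11984)), (np.float64(0.16), np.int64(4183)), (n
[... 4101 characters left out ...]
t64(0.53), np.float64(0.011), np.float64(0.147)), (np.float64(0.554), np.float64(-0.006), np.float64(0.132)), (np.float64(0.573), np.float64(0.0), np.float64(0.147)), (np.float64(1.824), np.float64(-1.164), np.float64(-0.722))]
[(np.float64(-0.061), np.float64(-0.266), np.float64(-0.0)), (np.float64(0.462), np.float64(0.003), np.float64(0.157)), (np.float64(0.494), np.float64(0.011), np.float64(0.159)), (np.float64(0.515), np.float64(0.016), np.float64(0.163)), (np.float64(0.53), np.float64(0.012), np.float64(0.161)), (np.float64(0.548), np.float64(0.002), np.float64(0.156)), (np.float64(0.572), np.float64(-0.009), np.float64(0.154)), (np.float64(0.861), np.float64(-0.304), np.float64(0.0))]
```

View pics/w1.png

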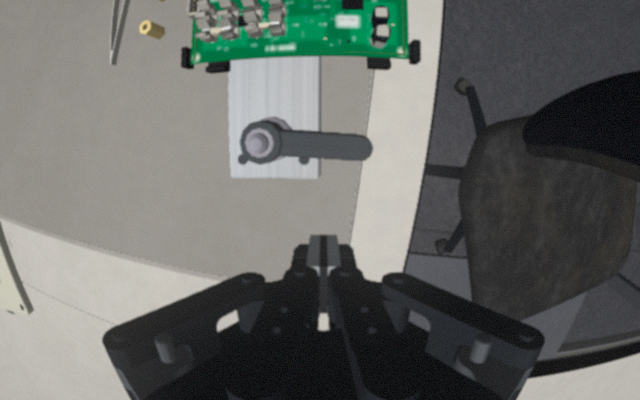

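The wrist view shows the right pivot at (262,142), the arm tip at (368,149), and the shut fingertips ending at (322,236). I'll take tool and world coordinates from this depth image.

```bash
python3 - <<'E'
import numpy as np
np.set_printoptions(precision=4,suppress=True)
T=np.load('pics/w1T.npy');W=np.load('pics/w1W.npy')
for v in(232,236,238,242,250,258,265):print(v,[T[v,u] for u in(312,322,332)],W[v,322])
m=lambda u,v:np.median(W[v-2:v+3,u-2:u+3].reshape(-1,3),0)
print('screw',m(258,142),'tip',m(362,149),m(300,145))
E
```

```text
232 [array([-0.0142, -0.0079,  0.0459]), array([-0.0137, -0.0009,  0.0445]), array([-0.0131,  0.006 ,  0.0431])] [ 0.5088 -0.0145  0.0024]
236 [array([ 0.0094, -0.0054, -0.0208]), array([ 0.0089, -0.0007, -0.0196]), array([ 0.0091,  0.0041, -0.02  ])] [0.5159 0.0074 0.0664]
238 [array([ 0.0091, -0.0053, -0.0226]), array([ 0.0091, -0.0007, -0.0225]), array([ 0.0092,  0.004 , -0.0229])] [0.5161 0.0075 0.0693]
242 [array([ 0.0086, -0.0052, -0.0262]), array([ 0.0093, -0.0006, -0.0278]), array([ 0.009 ,  0.0039, -0.0271])] [0.5164 0.0077 0.0746]
250 [array([ 0.0096, -0.0048, -0.0372]), array([ 0.0087, -0.0006, -0.0353]), array([ 0.0087,  0.0037, -0.0353])] [0.5167 0.007  0.0821]
258 [array([ 0.0096, -0.0046, -0.0449]), array([ 0.0094, -0.0006, -0.0446]), array([ 0.0092,  0.0034, -0.0441])] [0.5174 0.0076 0.0913]
265 [array([ 0.0095, -0.0044, -0.051 ]), array([ 0.0094, -0.0006, -0.0508]), array([ 0.0097,  0.0032, -0.0513])] [0.5177 0.0076 0.0975]
screw [0.4896 0.055  0.0505] tip [0.5409 0.0428 0.0407] [0.5089 0.0495 0.0407]
```

Both cameras put the shut fingertips about 19 mm behind the TCP, not 17 mm ahead of it. I'll lower in steps and check force before going any deeper.

Emit:
apply_moves(
  targets=[
    [[0, 0, -0.25, 0, -1], [0, 0, -0.25, 0, -1], [0, 0, 0, 0, -1], [0, 0, 0, 0, -1]],
  ],
)

```text
clock: 5.27
eef_pos: [0.5118, -0.0013, 0.0244]
tool_rot: [0.757, 0.653, -0.02, -0.022]
ft_force: [0.1, 1.0, 0.2]
grip_width: -0.0003
grasp_force: 0.0
```

Emit:
apply_moves(
  targets=[
    [[0, 0, -0.1, 0, -1], [0, 0, -0.1, 0, -1], [0, 0, 0, 0, -1]],
  ],
)

```text
clock: 5.52
eef_pos: [0.5125, -0.0014, 0.0168]
tool_rot: [0.757, 0.653, -0.019, -0.022]
ft_force: [-0.4, 0.3, 0.4]
grip_width: -0.0001
grasp_force: 0.0
```

Emit:
apply_moves(
  targets=[
    [[0, 0, -0.1, 0, -1], [0, 0, -0.05, 0, -1], [0, 0, 0, 0, -1]],
  ],
)

```text
clock: 5.77
eef_pos: [0.5126, -0.0014, 0.011]
tool_rot: [0.757, 0.653, -0.019, -0.022]
ft_force: [-0.9, 0.1, 0.8]
grip_width: -0.0002
grasp_force: 0.0
```

```bash
sed -i 's/.0145\*abs(n@HX)+.011\*abs(n@HY)/.006*abs(n@HX)+.011*abs(n@HY)/' h.py
python3 - <<'E'
import h;from h import *
yaw=-.15;h.HX=np.array([np.cos(yaw),np.sin(yaw)]);h.HY=np.array([-h.HX[1],h.HX[0]])
for P,q,z in([.488,.054],1.49,yaw-np.pi/2),([.5185,.2605],1.313,yaw+np.pi/2):
    print(' pre',wp(np.array(P),z+q,gap=.015))
    for t in np.append(np.arange(q,3.14,.25),3.14):print(' ',round(t,2),np.round(wp(np.array(P),z+t)*1000,1))
E
```

```text
pre [0.51442055 0.01343218]
  1.49 [517.9  28. ]
  1.74 [523.4  35.8]
  1.99 [526.9  44.5]
  2.24 [528.   54.6]
  2.49 [526.   65.1]
  2.74 [520.7  75. ]
  2.99 [512.3  83.1]
  3.14 [506.2  86.6]
 pre [0.49991999 0.30574502]
  1.31 [494. 292.]
  1.56 [486.8 283.8]
  1.81 [481.9 276.3]
  2.06 [479.  267.2]
  2.31 [478.8 256.9]
  2.56 [481.7 246.4]
  2.81 [488.  236.9]
  3.06 [497.1 229.5]
  3.14 [500.3 227.9]
```

Emit:
apply_moves(
  targets=[
    [[0.05, 0.25, 0, 0, -1], [0.05, 0.25, 0, 0, -1], [0.05, 0.25, 0, 0, -1], [0.1, 0.17, 0, 0, -1], [0.09, 0.22, 0, 0, -1], [0.03, 0.25, 0, 0, -1], [-0.05, 0.26, 0, 0, -1], [0, 0, 0, 0, -1]],
  ],
)

```text
clock: 6.43
eef_pos: [0.5261, 0.067, 0.0116]
tool_rot: [0.756, 0.654, -0.018, -0.022]
ft_force: [-0.3, 0.3, -0.3]
grip_width: -0.0001
grasp_force: 0.1
```

```bash
cat >> h.py <<'E'
def wrist(name):
    o=get_obs();p,d=imaging.camera('wrist');c=imaging.get_calibration('wrist');cv2.imwrite(name,p)
    K=np.array(c['camera_matrix']);H=np.array(c['hand_eye']);v,u=np.mgrid[0:400,0:640]
    x=(u-K[0,2])/K[0,0];y=(v-K[1,2])/K[1,1];r=np.hypot(x,y)+1e-9
    X=np.stack([x/r*np.tan(r),y/r*np.tan(r),np.ones_like(r)],-1)*d[...,None]
    T=X@H[:3,:3].T+H[:3,3];return o,p,T,T@R.from_quat(o['tool_rot']).as_matrix().T+o['eef_pos']
def armdir(W,p,P):
    # dark arm-top pixels 18..58 mm from pivot, at the arm top's height
    z=W[...,2];r=np.hypot(W[...,0]-P[0],W[...,1]-P[1]);g=p.max(2)<110
    m=(abs(z-.0405)<.004)&(r>.015)&(r<.065)&g&(p.max(2).astype(int)-p.min(2)<25)
    q=W[m][:,:2];c=np.median(q,0);w=np.linalg.svd(q-q.mean(0),full_matrices=False)[2][0]
    w=w*np.sign(w@(c-P));return m.sum(),c,np.arctan2(w[1],w[0])
E
python3 - <<'E'
from h import *
o,p,T,W=wrist('pics/w2.png');print(o['eef_pos'],o['ft_force'],o['clock'])
n,c,a=armdir(W,p,np.array([.488,.054]));print(n,c,'joint',a+.15+np.pi/2)
E
```

```text
[0.52614485 0.06698678 0.01161868] [-0.28709645  0.34926475 -0.2950398 ] 6.4333
3141 [0.51589436 0.08062091] joint 2.443313683062961
```

View pics/w2.png

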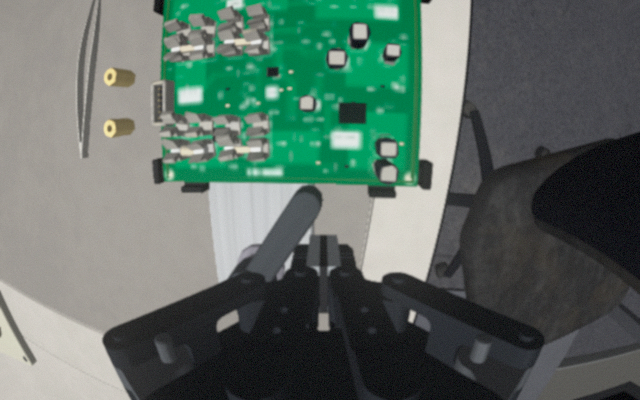

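The push works. The right arm now points from about (255,250) to (312,195), at joint ≈2.44 as predicted. I'll continue along the arc.

Emit:
apply_moves(
  targets=[
    [[-0.07, 0.1, 0, 0, -1], [-0.07, 0.1, 0, 0, -1], [-0.1, 0.1, 0, 0, -1], [-0.1, 0.1, 0, 0, -1], [-0.09, 0.05, 0, 0, -1], [-0.08, 0.04, 0, 0, -1], [0, 0, 0, 0, -1], [0, 0, 0, 0, -1]],
  ],
)

```text
clock: 7.15
eef_pos: [0.5051, 0.0847, 0.0117]
tool_rot: [0.757, 0.653, -0.019, -0.022]
ft_force: [0.7, 0.1, -0.5]
grip_width: -0.0
grasp_force: 0.4
```

```bash
python3 - <<'E'
from h import *
o,p,T,W=wrist('pics/w3.png');print(o['eef_pos'],o['ft_force'],o['clock'])
n,c,a=armdir(W,p,np.array([.488,.054]));print(n,c,'joint',(a+.15+np.pi/2)%(2*np.pi))
E
```

```text
[0.50506226 0.0846826  0.01169797] [ 0.74921077  0.13085093 -0.46637972] 7.15
2418 [0.48468057 0.09431604] joint 4.246593206459197
```

Emit:
apply_moves(
  targets=[
    [[0.3, 0, 0, 0, -1], [0.2, 0, 0.2, 0, -1], [0, 0, 0.7, 0, -1], [0, -0.5, 0.7, 0, -1], [0, -0.8, 0.7, 0, -1], [0, -0.5, 0.7, 0, -1], [0, 0, 0, 0, -1], [0, 0, 0, 0, -1]],
  ],
)

```text
clock: 7.87
eef_pos: [0.5265, 0.0122, 0.1327]
tool_rot: [0.758, 0.652, -0.017, -0.021]
ft_force: [0.5, -0.0, -0.1]
grip_width: -0.0003
grasp_force: 0.0
```

```bash
python3 - <<'E'
from h import *
o,p,T,W=wrist('pics/w4.png');np.save('pics/w4W.npy',W);print(o['eef_pos'],o['ft_force'],o['clock'])
n,c,a=armdir(W,p,np.array([.488,.054]));print(n,c,'joint',(a+.15+np.pi/2)%(2*np.pi))
E
```

```text
[0.52645911 0.01215348 0.13266296] [ 0.51149286 -0.01751411 -0.11511198] 7.8667
870 [0.48449118 0.09005402] joint 3.429544627389092
```

View pics/w4.png

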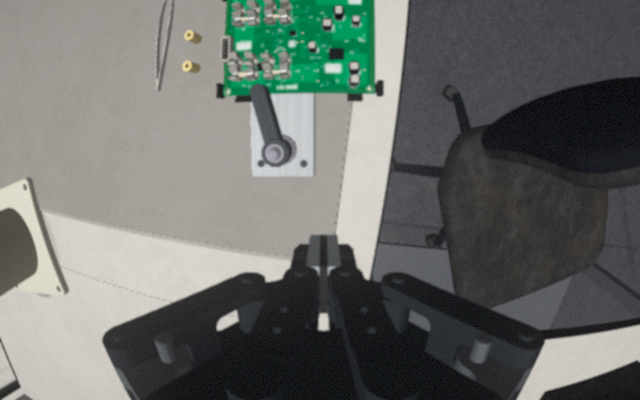

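The right arm overshot, with its pivot at (275,150) and tip at (259,92). I'll measure it more precisely against the pivot line.

```bash
python3 - <<'E'
import numpy as np
np.set_printoptions(precision=4,suppress=True)
W=np.load('pics/w4W.npy');m=lambda u,v:np.median(W[v-1:v+2,u-1:u+2].reshape(-1,3),0)
s,t,k=m(274,150),m(260,94),m(266,120);print(s,t,k)
for v in(t-s,t-k):print(np.arctan2(v[1],v[0])-(np.pi/2-.15))
# bar edges and board edge directions
for a,b in(((254,100),(254,170)),((312,100),(312,170)),((236,90),(350,93))):
    v=m(*b)-m(*a);print(m(*a),m(*b),np.degrees(np.arctan2(v[1],v[0])))
E
```

```text
[0.4894 0.0574 0.0493] [0.4835 0.1043 0.0407] [0.4849 0.0822 0.0405]
0.27638305413472297
0.21552358034181074
[0.4779 0.1003 0.0409] [0.4582 0.0394 0.0108] -107.94240187825454
[0.5222 0.0939 0.0111] [0.5122 0.0312 0.0108] -99.02663337833906
[0.4572 0.1151 0.0205] [0.5559 0.0946 0.0194] -11.688735496399064
```

Emit:
apply_moves(
  targets=[
    [[-0.5, 0.48, 0, 0, -1], [-0.5, 0.48, 0, 0, -1], [-0.5, 0.48, 0, 0, -1], [-0.5, 0.48, 0, 0, -1], [0, 0, -0.8, 0, -1], [0, 0, -0.8, 0, -1], [0, 0, 0, 0, -1], [0, 0, 0, 0, -1]],
  ],
)

```text
clock: 8.58
eef_pos: [0.4421, 0.0899, 0.0648]
tool_rot: [0.756, 0.653, -0.022, -0.024]
ft_force: [0.2, -0.7, -0.1]
grip_width: 0.0001
grasp_force: 0.0
```

Emit:
apply_moves(
  targets=[
    [[0, 0, -0.5, 0, -1], [0, 0, -0.4, 0, -1], [0, 0, -0.3, 0, -1], [0, 0, -0.2, 0, -1], [0, 0, 0, 0, -1], [0, 0, 0, 0, -1]],
  ],
)

```text
clock: 9.08
eef_pos: [0.446, 0.0898, 0.0116]
tool_rot: [0.757, 0.653, -0.019, -0.021]
ft_force: [0.3, 0.0, 0.8]
grip_width: -0.0003
grasp_force: 0.0
```

Emit:
apply_moves(
  targets=[
    [[0.2, -0.02, 0, 0, -1], [0.2, -0.02, 0, 0, -1], [0.15, 0, 0, 0, -1], [0.1, 0, 0, 0, -1], [0, 0, 0, 0, -1], [0, 0, 0, 0, -1]],
  ],
)

```text
clock: 9.58
eef_pos: [0.4723, 0.0878, 0.0111]
tool_rot: [0.757, 0.653, -0.019, -0.021]
ft_force: [0.0, -0.7, 0.3]
grip_width: 0.0003
grasp_force: 0.0
```

Emit:
apply_moves(
  targets=[
    [[-0.3, 0, 0, 0, -1], [-0.3, 0, 0, 0, -1], [0, 0, 0.7, 0, -1], [0, -0.5, 0.7, 0, -1], [0.3, -0.8, 0.7, 0, -1], [0.3, -0.6, 0.9, 0, -1], [0, 0, 0, 0, -1], [0, 0, 0, 0, -1]],
  ],
)

```text
clock: 10.25
eef_pos: [0.4725, 0.0143, 0.129]
tool_rot: [0.758, 0.652, -0.017, -0.019]
ft_force: [-0.0, 0.5, 0.2]
grip_width: 0.0
grasp_force: 0.0
```

```bash
python3 - <<'E'
from h import *
o,p,T,W=wrist('pics/w5.png');np.save('pics/w5W.npy',W);print(o['eef_pos'],o['ft_force'],o['clock'])
n,c,a=armdir(W,p,np.array([.488,.054]));print(n,c,'joint',(a+.15+np.pi/2)%(2*np.pi))
E
```

```text
[0.47252248 0.01425692 0.12902818] [-0.03087561  0.45402755  0.20003517] 10.25
884 [0.49624297 0.08924241] joint 3.047391928411742
```

View pics/w5.png

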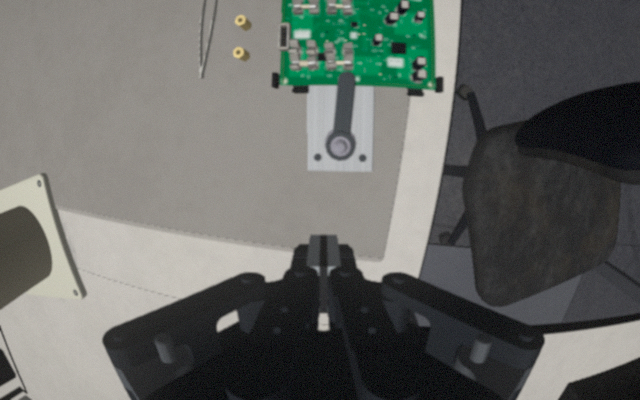

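The right arm is now at ≈3.05 rad, inside the tolerance: pivot (341,145), tip (346,77). Now the left arm.

Emit:
apply_moves(
  targets=[
    [[0.1, 0.66, 0, 0, -1], [0.1, 0.66, 0, 0, -1], [0.1, 0.66, 0, 0, -1], [0.1, 0.66, 0, 0, -1], [0.1, 0.66, 0, 0, -1], [0.1, 0.66, 0, 0, -1], [0, 0.5, 0, 0, -1], [0, 0, 0, 0, -1]],
  ],
)

```text
clock: 10.97
eef_pos: [0.4923, 0.1978, 0.1248]
tool_rot: [0.755, 0.655, -0.02, -0.022]
ft_force: [-0.0, -0.6, -1.1]
grip_width: 0.0001
grasp_force: 0.0
```

```bash
sed -i 's/.006\*abs(n@HX)/.016*abs(n@HX)/' h.py; python3 - <<'E'
import h;from h import *
np.set_printoptions(precision=4,suppress=True)
o,p,T,W=wrist('pics/w6.png');print(o['eef_pos'],o['tool_rot'])
z=W[...,2];P=np.array([.519,.2615]);r=np.hypot(W[...,0]-P[0],W[...,1]-P[1])
m=(abs(z-.0495)<.004)&(r<.015);print('screw',m.sum(),W[m].mean(0));P=W[m].mean(0)[:2]
n,c,a=armdir(W,p,P);q=a+.15-np.pi/2;print(n,c,'joint',q)
yaw=-.15;h.HX=np.array([np.cos(yaw),np.sin(yaw)]);h.HY=np.array([-h.HX[1],h.HX[0]]);z0=yaw+np.pi/2
print(' pre',wp(P,z0+q,gap=.02))
for t in np.append(np.arange(q,3.14,.2),3.14):print(' ',round(t,2),np.round(wp(P,z0+t,r=.033)*1000,1))
E
```

```text
[0.4923 0.1978 0.1248] [ 0.7549  0.6552 -0.0199 -0.0224]
screw 167 [0.5207 0.2618 0.0492]
923 [0.4872 0.2746] joint 1.3569612723339914
 pre [0.5026 0.3127]
  1.36 [497.4 293.3]
  1.56 [491.1 285.1]
  1.76 [487.  281.3]
  1.96 [483.2 276.6]
  2.16 [480.2 270.5]
  2.36 [478.6 263.2]
  2.56 [479. 255.]
  2.76 [481.5 246.6]
  2.96 [486.5 238.7]
  3.14 [493.  232.6]
```

Emit:
apply_moves(
  targets=[
    [[0.03, 0.52, 0, 0, -1], [0.03, 0.52, 0, 0, -1], [0.03, 0.52, 0, 0, -1], [0.03, 0.52, 0, 0, -1], [0, 0.52, 0, 0, -1], [0, 0.52, 0, 0, -1], [0, 0, 0, 0, -1], [0, 0, 0, 0, -1]],
  ],
)

```text
clock: 11.68
eef_pos: [0.4976, 0.3185, 0.1254]
tool_rot: [0.756, 0.654, -0.02, -0.021]
ft_force: [0.2, -0.0, -1.0]
grip_width: 0.0001
grasp_force: 0.0
```

Emit:
apply_moves(
  targets=[
    [[0, 0, -0.7, 0, -1], [0, 0, -0.7, 0, -1], [0, 0, -0.6, 0, -1], [0, 0, -0.4, 0, -1], [0, 0, -0.2, 0, -1], [0, 0, 0, 0, -1], [0, 0, 0, 0, -1]],
  ],
)

```text
clock: 12.27
eef_pos: [0.4987, 0.3178, 0.0229]
tool_rot: [0.757, 0.653, -0.019, -0.021]
ft_force: [-0.1, -0.9, 0.6]
grip_width: 0.0002
grasp_force: 0.0
```

Emit:
apply_moves(
  targets=[
    [[0, 0, -0.28, 0, -1], [0, -0.3, 0, 0, -1], [-0.03, -0.31, 0, 0, -1], [-0.16, -0.2, 0, 0, -1], [-0.1, -0.1, 0, 0, -1], [-0.1, -0.12, 0, 0, -1], [-0.07, -0.15, 0, 0, -1], [0, 0, 0, 0, -1]],
  ],
)

```text
clock: 12.93
eef_pos: [0.4795, 0.2704, 0.012]
tool_rot: [0.757, 0.653, -0.019, -0.021]
ft_force: [-0.2, -0.4, 0.0]
grip_width: -0.0
grasp_force: 0.2
```

Emit:
apply_moves(
  targets=[
    [[-0.04, -0.18, 0, 0, -1], [0.01, -0.2, 0, 0, -1], [0.06, -0.21, 0, 0, -1], [0.06, -0.1, 0, 0, -1], [0.06, -0.1, 0, 0, -1], [0.05, -0.07, 0, 0, -1], [0, 0, 0, 0, -1], [0, 0, 0, 0, -1]],
  ],
)

```text
clock: 13.6
eef_pos: [0.4885, 0.2364, 0.0113]
tool_rot: [0.757, 0.653, -0.019, -0.021]
ft_force: [-0.3, 0.1, 0.7]
grip_width: -0.0004
grasp_force: 0.0
```

Emit:
apply_moves(
  targets=[
    [[0.1, -0.07, 0, 0, -1], [0, 0, 0, 0, -1], [-0.3, 0.05, 0, 0, -1], [-0.3, 0, 0, 0, -1], [0, 0, 0.7, 0, -1], [0, 0, 0.7, 0, -1], [0.2, -0.5, 0.8, 0, -1], [0.3, -0.6, 0.7, 0, -1]],
  ],
)

```text
clock: 14.27
eef_pos: [0.488, 0.1931, 0.1293]
tool_rot: [0.756, 0.654, -0.019, -0.021]
ft_force: [0.4, -0.2, -0.1]
grip_width: 0.0
grasp_force: 0.0
```

Emit:
apply_moves(
  targets=[
    [[0, -0.5, 0.3, 0, -1], [0, -0.3, 0, 0, -1], [0, 0, 0, 0, -1], [0, 0, 0, 0, -1]],
  ],
)

```text
clock: 14.6
eef_pos: [0.4875, 0.16, 0.1386]
tool_rot: [0.757, 0.653, -0.02, -0.022]
ft_force: [-0.3, -0.6, 0.1]
grip_width: 0.0004
grasp_force: 0.0
```

```bash
python3 - <<'E'
from h import *
o,p,T,W=wrist('pics/w7.png');print(o['eef_pos'],o['ft_force'],o['clock'])
P=np.array([.5207,.2618]);n,c,a=armdir(W,p,P);print(n,c,'joint',(a+.15-np.pi/2)%(2*np.pi))
E
```

```text
[0.48754431 0.15996578 0.13855623] [-0.33050938 -0.64350137  0.11657561] 14.6
798 [0.51383834 0.22646852] joint 3.1036666789040828
```

View pics/w7.png

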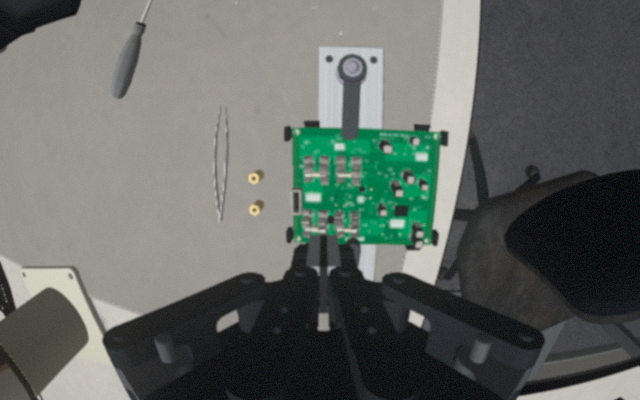

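The left arm is at ≈3.10 rad, with its pivot at (352,68) and tip at (350,135). The board sits in its holder and the fingers are clear, so I'm handing in.

```bash
python3 -c "
from workcell import order
print(order.job_done())"
```

```text
the job is handed in; nothing more can be done
None
```

Job handed in after about 15 s of robot time: the left keeper arm measured about 3.10 rad and the right about 3.05 rad (limits 2.89 to 3.39), with the board still in its holder and nothing else touched; the hand-in gave no verdict.

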